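Put the light-sensitive vial in the empty well and shield it

ROBOT

A 6-joint arm with a two-finger parallel gripper is mounted at the origin on the work surface. World frame = base frame: x ahead of the robot, y to its left, z up, the work surface at z = 0. Lengths are in m, angles in rad, forces in N, time in s.
With the tool pointing down it reaches from about 0.3 to 0.875 m from the base axis. Payload 6.4 kg.
Tool frame: the origin (TCP) lies midway between the tips of the shut fingers; the grasp point (between the pads) lies 19 mm behind it; z points along the fingers, y is the line along which they close (so a half turn about z gives the same grasp; the last joint's range is limited). The gripper opens to 85 mm and grips with 20 to 120 N. Pads are 22 mm wide; open, the fingers measure 114 mm over their backs; the gripper's body (76 mm by 85 mm) begins 54 mm behind the grasp point. The pads swing forward as they close: fully open they stand 13 mm farther back than shut.
Start: joints at [-1.447, 0.181, 1.607, -0, 1.354, -0.206], TCP at [0.186, -0.544, 0.231] pointing down, gripper open.
Joint ranges: [-2.99, 2.99], [-0.89, 2.07], [0.3, 2.58], [-1.14, 4.28], [0, 2.63], [-3.12, 3.12]. Speed limits (rad/s): [2.57, 2.57, 3.01, 3.14, 3.14, 3.14].

INTERFACE

Orientations are given as a unit quaternion [w, x, y, z].
In Python, from bench import get_obs, camera, hand_in gives the robot as it stands.
- The arm moves only by the tool carry_out, never from a script. Its argument "plan" is a list that holds one entry, the list of rows, each a list of 7 numbers: the shift along the world's x, y, z in m, then the turn, a rotation vector about the world's x, y, z in rad, then the opening, from 0 (shut) to 1 (fully open). In form: [[[x, y, z, rx, ry, rz, hand], ...]]. A call has exactly 5 rows; each row is the pose to reach, as a shift and turn from the pose commanded when the call began; what a row does not reach only later rows make up. A row lasts 1/12 s, in which the tool goes at most 41.7 mm and 7.16 degrees, less where a joint would pass 70% of its speed; a pose out of reach is approached as far as the arm can. A call with a gripper value outside its range is refused whole. The fingers move at their own pace and stop on an object; the grip force is fixed at half the most. Time passes only in rows, so rows that repeat a pose let the fingers close, or fill a call up. It gives the time, the measured TCP pose, the force, the opening and the grip force at its end, in the units of the state.
- get_obs(): the state, without advancing time (a new reading comes with each control period).
- camera(name): name is "side" or "top" or "wrist"; returns a dict with "pixels" (480x640x3 uint8, red, green, blue), "z_map" (480x640 float32, m along the optical axis (not along the pixel's ray), 0 where there is no reading), "camera_matrix" (3x3 intrinsics, pixels), "cam_to_world" (4x4, takes a point from camera to world coordinates). Camera axes: x right, y up, looking along -z (the intrinsics and any distortion apply to the point x, -y, -z); pixel columns grow to the right and rows downward; lengths in m; the calibration is good to about 2 mm. A picture is of the moment at which its call begins.
- hand_in(): hands the job in; it is judged then, once.
The state is a dict: "time_s": time; "q": joint angles; "dq": joint speeds; "joint_efforts": joint torques, N m; "eef_pos": TCP position; "eef_rot": TCP orientation; "wrist_force": force on the tool from outside, world axes, zero at the start; "torque": the same for the moment, N m; "opening": opening from 0.0 (shut) to 1.0 (fully open); "grasp_force": force on a finger pad.
Only numpy, scipy, OpenCV 4.12 (cv2) and the standard library are available. Lean on these libraries where they do the work, as an engineer would, in place of code of your own. Each camera call takes 0.05 s, during which the arm holds its last target. There are 200 camera calls.

TASK

One of the two wells of the white box already holds the blue-capped vial: stand the amber vial upright in the other, empty well, first sliding the orange see-through cover out of the way as needed, then slide the cover all the way over the amber vial so that it is shielded from light. Set the vial down gently, keep the blue-capped vial upright in its own well, and leave the white-capped vials and the loose caps where they are.

Things in the scene. Friction and masses are not known exactly. Their poses are not given: they have to be found in the camera images.
- shield_box: White open-topped box fixed to the bench, 116 (x) by 258 (y) by 76 mm tall outside, its long side along its own y; walls, middle partition and floor 6 mm thick, making two wells side by side along y, each 104 (x) by 120 (y) mm and 70 mm deep. Which well is empty varies. Origin: centre of its underside.
- well_left (a point): Centre of the floor of the well on the box's +y side, 6 mm above the bench and 63 mm from the box's origin; axes as the box
- well_right (a point): Centre of the floor of the well on the box's -y side, 6 mm above the bench and 63 mm from the box's origin; axes as the box
- cover (a joint): Position (m) along the box's y of the see-through orange cover, 115 by 132 by 6 mm, sliding on top of the box (underside 77, top 83 mm above the bench): 0 = -y well fully covered, +y well open; 0.126 = +y well fully covered, -y well open; grows towards +y; in between it lies partly over both. About 2 N slides it; it stays where left
- cover_grip (a point): Middle of the cover's black upright grip, which stands on the middle of the cover: 44 (box x) by 12 (box y) by 28 mm tall, from 83 to 111 mm above the bench; this point is 97 mm above the bench
- amber_vial: Dark brown (amber) glass vial with black cap, standing on the sheet of newspaper (1.5 mm thick) on the bench; 28 mm diameter, 61 mm tall with its cap (glass 46 mm tall, cap 25 mm diameter and 15 mm tall), 35 g. Origin: centre of its underside, z up along its axis
- blue_vial: Clear glass vial with blue cap, standing in one of the wells; 28 mm diameter, 61 mm tall with its cap (glass 46 mm tall, cap 25 mm diameter and 15 mm tall), 35 g. Origin: centre of its underside, z up along its axis
- white_vial_1: Clear glass vial with white cap, standing on the newspaper, to be left alone; 28 mm diameter, 61 mm tall with its cap (glass 46 mm tall, cap 25 mm diameter and 15 mm tall), 35 g. Origin: centre of its underside, z up along its axis
- white_vial_2: Another clear glass vial with white cap, likewise to be left alone; 28 mm diameter, 61 mm tall with its cap (glass 46 mm tall, cap 25 mm diameter and 15 mm tall), 35 g. Origin: centre of its underside, z up along its axis
- black_cap: Loose black cap on the newspaper, 26 mm diameter, 16 mm tall, to be left alone. Origin: centre of its underside
- green_cap: Loose green cap on the newspaper, 36 mm diameter, 16 mm tall, to be left alone. Origin: centre of its underside

How it is judged:
On the way:
1. the amber vial stands upright and let go in the empty well (((x of amber_vial in the frame of well_left between -0.05 and 0.05 m and y of amber_vial in the frame of well_left between -0.06 and 0.06 m and z of amber_vial in the frame of well_left below 0.008 m and angle between each of amber_vial, blue_vial's own z axis and vertical below 0.15 rad and x of blue_vial in the frame of well_right between -0.05 and 0.05 m and y of blue_vial in the frame of well_right between -0.06 and 0.06 m and z of blue_vial in the frame of well_right below 0.008 m) or (x of amber_vial in the frame of well_right between -0.05 and 0.05 m and y of amber_vial in the frame of well_right between -0.06 and 0.06 m and z of amber_vial in the frame of well_right below 0.008 m and angle between each of amber_vial, blue_vial's own z axis and vertical below 0.15 rad and x of blue_vial in the frame of well_left between -0.05 and 0.05 m and y of blue_vial in the frame of well_left between -0.06 and 0.06 m and z of blue_vial in the frame of well_left below 0.008 m)) and contact force between the fingers and amber_vial below 0.5 N), for 0.2 s.
At the end, for the whole second after the job is handed in: The amber vial stands upright (within 0.15 rad) and at rest on the floor of the well that was empty, the blue-capped vial stands upright on the floor of the other well, and the cover is within 5 mm of its end stop over the amber vial's well (((x of amber_vial in the frame of well_left between -0.05 and 0.05 m and y of amber_vial in the frame of well_left between -0.06 and 0.06 m and z of amber_vial in the frame of well_left below 0.008 m and angle between each of amber_vial, blue_vial's own z axis and vertical below 0.15 rad and x of blue_vial in the frame of well_right between -0.05 and 0.05 m and y of blue_vial in the frame of well_right between -0.06 and 0.06 m and z of blue_vial in the frame of well_right below 0.008 m and value of joint cover above 0.121 m and linear speed of amber_vial below 0.02 m/s and velocity of joint cover between -0.01 and 0.01 m/s) or (x of amber_vial in the frame of well_right between -0.05 and 0.05 m and y of amber_vial in the frame of well_right between -0.06 and 0.06 m and z of amber_vial in the frame of well_right below 0.008 m and angle between each of amber_vial, blue_vial's own z axis and vertical below 0.15 rad and x of blue_vial in the frame of well_left between -0.05 and 0.05 m and y of blue_vial in the frame of well_left between -0.06 and 0.06 m and z of blue_vial in the frame of well_left below 0.008 m and value of joint cover below 0.005 m and linear speed of amber_vial below 0.02 m/s and velocity of joint cover between -0.01 and 0.01 m/s))); the robot touches nothing.
It fails at once if the amber vial hits the box with more than 40 N (dropped or rammed) (contact force between amber_vial and shield_box above 40 N).
It fails at once if the blue-capped vial is tipped over or taken out of its well (angle between blue_vial's own z axis and vertical above 0.5 rad or z of blue_vial in the frame of shield_box above 0.05 m).
It fails at once if another vial or a loose cap is moved by more than 30 mm (distance of any of white_vial_1, white_vial_2, black_cap, green_cap from where it was at the start of the episode above 0.03 m).
It fails at once if a white-capped vial is tipped over (angle between any of white_vial_1, white_vial_2's own z axis and vertical above 0.5 rad).
It also fails if it takes over 64 s, if anything falls off the work surface, if the arm or the gripper's body presses on something with over 40 N, if the wrist force passes 120 N, or if a joint passes its speed limit or range.

## Working session

There is one attempt and no reset: what is moved stays moved. The work goes in short steps, Python scripts to look and compute and a tool call to move; the robot and the scene stay as the last step left them, time stands still between calls to the robot, and variables do not carry over. Pictures are saved under pics/ and viewed, at most 10 in all, crops included, and the job is handed in when it is done.

Besides the shell and the picture viewer there is one more tool, called as name(argument=value, ...), one argument or row to a line, values as JSON. carry_out: Moves the arm, as the interface text tells. Its arguments: {"type":"object","properties":{"plan":{"type":"array","items":{"type":"array","items":{"type":"array","items":{"type":"number"}}}}},"required":["plan"]}

```bash
mkdir -p pics; cat > h.py <<'E'
import numpy as np, cv2
from bench import get_obs, camera, hand_in
def cloud(c):
    K=c["camera_matrix"];z=c["z_map"];v,u=np.mgrid[0:480,0:640]
    x=(u-K[0,2])/K[0,0]*z;y=(v-K[1,2])/K[1,1]*z
    P=np.stack([x,-y,-z,np.ones_like(z)],-1)@c["cam_to_world"].T
    P=P[...,:3];P[z<=0]=np.nan
    return P
E
python3 - <<'E'
from h import *
for n in("top","side"):
    c=camera(n);np.savez(n+".npz",**c);cv2.imwrite(f"pics/{n}0.png",c["pixels"][...,::-1])
    print(n,c["cam_to_world"].round(3).tolist(),c["camera_matrix"].round(1).tolist())
o=get_obs();print({k:np.round(v,3).tolist() for k,v in o.items()})
E
```

```text
top [[-0.018, 0.999, -0.048, 0.497], [-1.0, -0.018, 0.0, 0.007], [-0.0, 0.048, 0.999, 0.978], [0.0, 0.0, 0.0, 1.0]] [[464.7, 0.0, 313.9], [0.0, 464.7, 232.6], [0.0, 0.0, 1.0]]
side [[-0.845, 0.407, -0.347, 0.296], [-0.535, -0.642, 0.549, 0.394], [0.001, 0.649, 0.761, 0.634], [0.0, 0.0, 0.0, 1.0]] [[464.1, 0.0, 321.5], [0.0, 464.1, 239.7], [0.0, 0.0, 1.0]]
{'time_s': 0.1, 'q': [-1.447, 0.181, 1.608, 0.0, 1.354, -0.206], 'dq': [0.001, -0.001, -0.001, 0.0, -0.0, 0.0], 'joint_efforts': [0.0, -44.588, -35.224, -0.0, 0.004, 0.0], 'eef_pos': [0.186, -0.543, 0.23], 'eef_rot': [-0.001, 0.986, 0.164, 0.0], 'wrist_force': [0.166, -0.529, 0.653], 'torque': [0.01, 0.013, 0.03], 'grasp_force': 0.0, 'opening': 1.001}
```

View pics/top0.png

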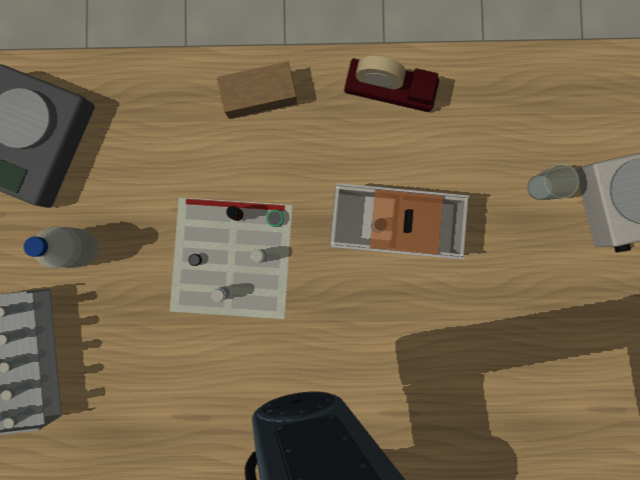

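View pics/side0.png

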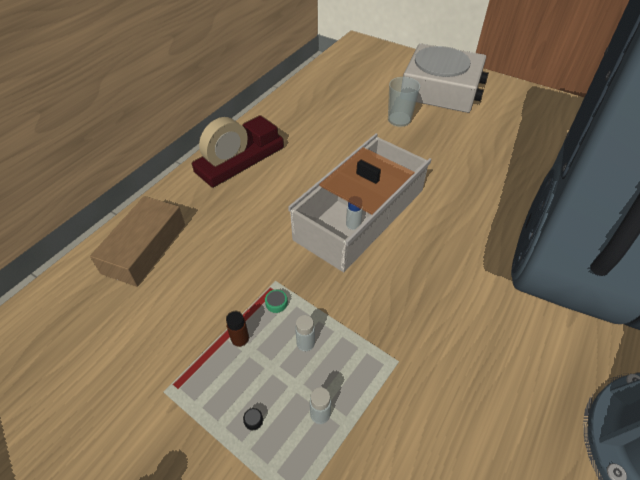

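The top view shows the box at about (400,221) and the blue vial at (380,224), in the world +y well. The cover lies mid-way with its grip at (408,221), and the empty well is at about (440,225). The amber vial is at (235,213). The side view agrees: amber at (237,328), blue at (355,212).

```bash
python3 - <<'E'
from h import *
for n in("top","side"):
    c=dict(np.load(n+".npz"));P=cloud(c);Z=P[...,2];hsv=cv2.cvtColor(c["pixels"],cv2.COLOR_RGB2HSV);H,S,V=[hsv[...,i].astype(int) for i in range(3)]
    v,u=np.mgrid[0:480,0:640]
    def rep(name,m):
        q=P[m]; q=q[~np.isnan(q[:,0])]
        if len(q): print(n,name,len(q),"med",np.median(q,0).round(4),"min",np.percentile(q,3,axis=0).round(4),"max",np.percentile(q,97,axis=0).round(4))
    near=lambda x,y,r:(abs(P[...,0]-x)<r)&(abs(P[...,1]-y)<r)
    # box
    box=(abs(P[...,0]-.47)<.13)&(P[...,1]<-.0)&(P[...,1]>-.37)
    rim=box&(Z>.068)&(Z<.082)&(S<60)&(V>110)
    rep("rim",rim)
    q=P[rim][:,:2].astype(np.float32)
    if n=="top" or 1: 
        q=q[~np.isnan(q[:,0])]; print(cv2.minAreaRect(q))
    cov=box&(S>110)&(H<20)&(Z>.07)&(Z<.095);rep("cover",cov)
    if cov.sum(): print(cv2.minAreaRect(P[cov][:,:2].astype(np.float32)))
    grip=box&(Z>.1)&(Z<.12);rep("grip",grip)
    if grip.sum(): print(cv2.minAreaRect(P[grip][:,:2].astype(np.float32)))
    # objects on newspaper tops
    area=(P[...,1]>.03)&(P[...,1]<.32)&(P[...,0]>.3)&(P[...,0]<.6)
    for lo,hi in((.055,.075),(.012,.022)):
        k,l,s,ce=cv2.connectedComponentsWithStats((area&(Z>lo)&(Z<hi)).astype(np.uint8))
        for i in range(1,k):
            if s[i,4]>15: rep(f"{lo} px{ce[i].round(0)} rgb{np.median(c['pixels'][l==i],0)}",l==i)
E
```

```text
top rim 655 med [ 0.5191 -0.2047  0.076 ] min [ 0.4903 -0.2884  0.0707] max [ 0.5949 -0.0281  0.0817]
((0.5553508400917053, -0.15809214115142822), (0.2583373785018921, 0.11514106392860413), 83.61656951904297)
top cover 3214 med [ 0.5498 -0.1734  0.083 ] min [ 0.5032 -0.233   0.08  ] max [ 0.597  -0.111   0.0861]
((0.5536461472511292, -0.1713111698627472), (0.1312660127878189, 0.10441026836633682), 83.60337829589844)
top grip 173 med [ 0.5574 -0.1699  0.1102] min [ 0.537  -0.1776  0.102 ] max [ 0.5791 -0.1638  0.113 ]
((0.5581617951393127, -0.17096573114395142), (0.01253288984298706, 0.04348508268594742), 84.244873046875)
top 0.055 px[232. 212.] rgb[19. 20. 20.] 123 med [0.5844 0.1683 0.0623] min [0.5743 0.158  0.0585] max [0.596  0.1792 0.0655]
top 0.055 px[256. 256.] rgb[154. 151. 137.] 127 med [0.4967 0.1214 0.0622] min [0.4867 0.111  0.0578] max [0.5082 0.1328 0.0648]
top 0.055 px[217. 295.] rgb[154. 151. 137.] 131 med [0.4215 0.1989 0.0622] min [0.4114 0.1884 0.0575] max [0.4327 0.2103 0.0652]
top 0.012 px[274. 218.] rgb[77. 80. 77.] 226 med [0.5748 0.0887 0.0172] min [0.5599 0.0
[... 1126 characters left out ...]
 0.061 ] min [0.4092 0.1902 0.0564] max [0.4305 0.2119 0.0631]
side 0.012 px[276. 299.] rgb[82. 85. 82.] 350 med [0.5732 0.0908 0.0162] min [0.5581 0.0742 0.0139] max [0.5891 0.106  0.0183]
side 0.012 px[240. 339.] rgb[59. 32. 19.] 61 med [0.5734 0.1769 0.0171] min [0.571  0.1628 0.0122] max [0.5879 0.183  0.0215]
side 0.012 px[305. 344.] rgb[130. 136. 132.] 61 med [0.4877 0.1327 0.0175] min [0.4824 0.1172 0.0123] max [0.5048 0.1361 0.0216]
side 0.012 px[252. 417.] rgb[81. 81. 80.] 310 med [0.4898 0.2573 0.0162] min [0.4788 0.2462 0.0134] max [0.5011 0.268  0.0183]
side 0.012 px[320. 417.] rgb[130. 136. 131.] 52 med [0.4133 0.2113 0.0175] min [0.4066 0.201  0.0129] max [0.428  0.2143 0.0213]
```

Measured values agree with the given sizes: rim 258×115 mm, rim height 76 mm, cover top 83 mm, vial tops 62.5 mm.
- **Box:** centre (0.555,-0.158), long axis at 83.6°.
- **Cover grip:** (0.557,-0.170), so the cover must go about +75 mm along (0.11,0.994).

I'm moving above the grip now.

carry_out(
  plan=[
    [[0.025,0.025,0,0,0,-0.03,0.5],[0.05,0.05,0,0,0,-0.06,0.5],[0.075,0.075,0,0,0,-0.09,0.5],[0.1,0.1,0,0,0,-0.12,0.5],[0.124,0.124,0,0,0,-0.147,0.5]],
  ],
)

```text
time_s: 0.52
eef_pos: [0.311, -0.4184, 0.2309]
eef_rot: [-0.0, 0.996, 0.09, -0.0]
wrist_force: [0.9, -0.8, 0.2]
opening: 0.5
grasp_force: 0.0
```

carry_out(
  plan=[
    [[0.025,0.025,0,0,0,-0.03,0.5],[0.05,0.05,0,0,0,-0.06,0.5],[0.075,0.075,0,0,0,-0.09,0.5],[0.1,0.1,0,0,0,-0.12,0.5],[0.124,0.124,0,0,0,-0.147,0.5]],
  ],
)

```text
time_s: 0.93
eef_pos: [0.4351, -0.2943, 0.231]
eef_rot: [-0.0, 1.0, 0.017, -0.0]
wrist_force: [-0.2, -0.7, 0.0]
opening: 0.496
grasp_force: 0.0
```

carry_out(
  plan=[
    [[0.025,0.025,0,0,0,-0.03,0.5],[0.05,0.05,0,0,0,-0.06,0.5],[0.075,0.075,-0.01,0,0,-0.09,0.5],[0.1,0.1,-0.02,0,0,-0.12,0.5],[0.123,0.125,-0.03,0,0,-0.147,0.5]],
  ],
)

```text
time_s: 1.35
eef_pos: [0.5583, -0.1694, 0.2007]
eef_rot: [0.0, 0.998, -0.056, 0.0]
wrist_force: [-0.0, -0.9, 0.1]
opening: 0.5
grasp_force: 0.0
```

carry_out(
  plan=[
    [[0,0,-0.03,0,0,0,0.5],[0,0,-0.06,0,0,0,0.5],[0,0,-0.085,0,0,0,0.5],[0,0,-0.102,0,0,0,0.5],[0,0,-0.112,0,0,0,0.5]],
  ],
)

```text
time_s: 1.77
eef_pos: [0.5554, -0.1698, 0.086]
eef_rot: [-0.001, 0.998, -0.055, -0.002]
wrist_force: [-0.2, 0.1, -0.9]
opening: 0.496
grasp_force: 0.0
```

carry_out(
  plan=[
    [[0,0,0,0,0,0,0],[0,0,0,0,0,0,0],[0,0,0,0,0,0,0],[0,0,0,0,0,0,0],[0,0,0,0,0,0,0]],
  ],
)

```text
time_s: 2.18
eef_pos: [0.5579, -0.1714, 0.0905]
eef_rot: [0.0, 0.998, -0.056, 0.001]
wrist_force: [-0.1, -0.1, -0.9]
opening: 0.125
grasp_force: 62.3
```

carry_out(
  plan=[
    [[0,0,0,0,0,0,0],[0,0,0,0,0,0,0],[0,0,0,0,0,0,0],[0,0,0,0,0,0,0],[0,0,0,0,0,0,0]],
  ],
)

```text
time_s: 2.6
eef_pos: [0.5579, -0.1715, 0.0905]
eef_rot: [0.0, 0.998, -0.056, 0.001]
wrist_force: [-1.4, -0.2, 6.4]
opening: 0.125
grasp_force: 63.1
```

The grip is held. Sliding the cover toward +y.

carry_out(
  plan=[
    [[0.001,0.01,0,0,0,0,0],[0.003,0.026,0,0,0,0,0],[0.005,0.044,0,0,0,0,0],[0.007,0.061,0,0,0,0,0],[0.008,0.073,0,0,0,0,0]],
  ],
)

```text
time_s: 3.02
eef_pos: [0.5663, -0.0973, 0.0905]
eef_rot: [0.001, 0.998, -0.055, 0.001]
wrist_force: [1.1, -1.3, 3.5]
opening: 0.126
grasp_force: 63.0
```

carry_out(
  plan=[
    [[0,0,0,0,0,0,0.5],[0,0,0,0,0,0,0.5],[0,0,0,0,0,0,0.5],[0,0,0,0,0,0,0.5],[0,0,0,0,0,0,0.5]],
  ],
)

```text
time_s: 3.43
eef_pos: [0.565, -0.0986, 0.089]
eef_rot: [-0.0, 0.998, -0.056, -0.0]
wrist_force: [-0.6, -0.4, -0.3]
opening: 0.504
grasp_force: 0.0
```

carry_out(
  plan=[
    [[0,0,0.02,0,0,0,0.6],[0,0,0.05,0,0,0,0.6],[0,0.02,0.08,0,0,0,0.6],[0.005,0.055,0.09,0,0,0,0.6],[0.01,0.09,0.09,0,0,0,0.6]],
  ],
)

```text
time_s: 3.85
eef_pos: [0.5777, -0.009, 0.1835]
eef_rot: [0.001, 0.998, -0.057, 0.003]
wrist_force: [0.9, 0.4, -0.6]
opening: 0.6
grasp_force: 0.0
```

carry_out(
  plan=[
    [[0.002,0.036,0,0,0,0,0.6],[0.004,0.072,0,0,0,0,0.6],[0.006,0.11,0,0,0,0,0.6],[0.008,0.146,0,0,0,0,0.6],[0.009,0.178,0,0,0,0,0.6]],
  ],
)

```text
time_s: 4.27
eef_pos: [0.5842, 0.1717, 0.1792]
eef_rot: [-0.0, 0.998, -0.056, -0.0]
wrist_force: [0.8, -0.1, 0.3]
opening: 0.603
grasp_force: 0.0
```

carry_out(
  plan=[
    [[0,0,-0.015,0,0,0,0.6],[0,0,-0.035,0,0,0,0.6],[0,0,-0.055,0,0,0,0.6],[0,0,-0.07,0,0,0,0.6],[0,0,-0.08,0,0,0,0.6]],
  ],
)

```text
time_s: 4.68
eef_pos: [0.5831, 0.1695, 0.097]
eef_rot: [0.0, 0.998, -0.056, -0.001]
wrist_force: [-0.4, 0.5, 0.7]
opening: 0.605
grasp_force: 0.0
```

```bash
python3 - <<'E'
from h import *
o=get_obs();print(o["eef_pos"])
for n in("wrist","top"):
    c=camera(n);P=cloud(c);Z=P[...,2];cv2.imwrite(f"pics/{n}1.png",c["pixels"][...,::-1])
    m=(abs(P[...,0]-.584)<.025)&(abs(P[...,1]-.17)<.025)&(Z>.058)&(Z<.066);print(n,m.sum(),P[m].mean(0) if m.any() else 0)
    box=(abs(P[...,0]-.55)<.13)&(P[...,1]<-.0)&(P[...,1]>-.37)
    g=box&(Z>.1)&(Z<.12)
    if g.any(): print(cv2.minAreaRect(P[g][:,:2].astype(np.float32)))
E
```

```text
[0.58313791 0.16950366 0.09702627]
wrist 1463 [0.58476209 0.16950901 0.06259759]
top 0 0
((0.5668941736221313, -0.09567446261644363), (0.012258915230631828, 0.04389621689915657), 82.77171325683594)
```

View pics/wrist1.png

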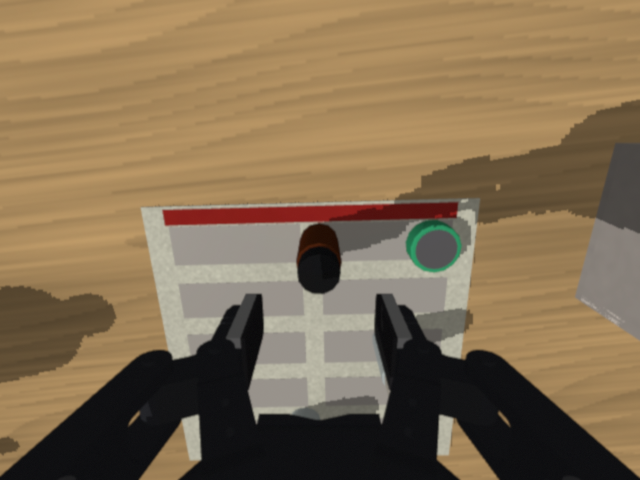

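View pics/top1.png

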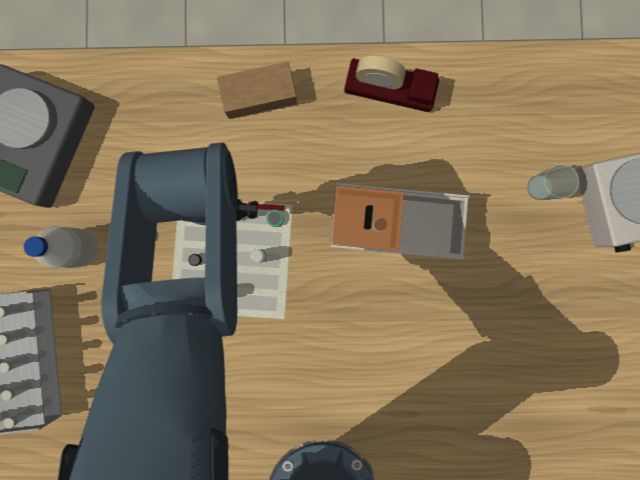

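The wrist view shows the amber vial at (319,262), centred between the fingers and free of the green cap at (434,246). The top view shows the cover fully left, with the -y well empty and open at (435,222). Next I lower and grasp.

carry_out(
  plan=[
    [[0.001,0,-0.02,0,0,0,0.6],[0.001,0,-0.04,0,0,0,0.6],[0.001,0,-0.058,0,0,0,0.6],[0.001,0,-0.07,0,0,0,0.6],[0.001,0,-0.077,0,0,0,0.6]],
  ],
)

```text
time_s: 5.2
eef_pos: [0.5851, 0.1697, 0.0215]
eef_rot: [0.0, 0.998, -0.056, -0.0]
wrist_force: [0.4, -0.1, -0.6]
opening: 0.595
grasp_force: 0.0
```

carry_out(
  plan=[
    [[0,0,0,0,0,0,0.45],[0,0,0,0,0,0,0.3],[0,0,0,0,0,0,0.2],[0,0,0,0,0,0,0.1],[0,0,0,0,0,0,0]],
  ],
)

```text
time_s: 5.62
eef_pos: [0.5859, 0.1701, 0.0233]
eef_rot: [-0.0, 0.998, -0.056, 0.001]
wrist_force: [-0.6, 0.4, -0.5]
opening: 0.306
grasp_force: 58.9
```

carry_out(
  plan=[
    [[0,0,0,0,0,0,0],[0,0,0,0,0,0,0],[0,0,0,0,0,0,0],[0,0,0,0,0,0,0],[0,0,0.005,0,0,0,0]],
  ],
)

```text
time_s: 6.03
eef_pos: [0.5846, 0.1699, 0.0267]
eef_rot: [0.0, 0.998, -0.056, -0.001]
wrist_force: [-0.7, 0.1, -0.3]
opening: 0.305
grasp_force: 59.2
```

carry_out(
  plan=[
    [[0,0,0.02,0,0,0,0],[0,0,0.05,0,0,0,0],[0,0,0.085,0,0,0,0],[0,0,0.12,0,0,0,0],[0,0,0.14,0,0,0,0]],
  ],
)

```text
time_s: 6.45
eef_pos: [0.5866, 0.1702, 0.1715]
eef_rot: [-0.0, 0.998, -0.056, 0.002]
wrist_force: [1.2, 0.2, -0.2]
opening: 0.305
grasp_force: 59.1
```

carry_out(
  plan=[
    [[-0.001,-0.015,0,0,0,0,0],[-0.003,-0.04,0,0,0,0,0],[-0.006,-0.07,0,0,0,0,0],[-0.009,-0.1,0,0,0,0,0],[-0.012,-0.13,0,0,0,0,0]],
  ],
)

```text
time_s: 6.87
eef_pos: [0.572, 0.0386, 0.1661]
eef_rot: [0.0, 0.998, -0.055, -0.001]
wrist_force: [1.3, 0.3, -0.8]
opening: 0.306
grasp_force: 59.1
```

carry_out(
  plan=[
    [[-0.003,-0.03,0,0,0,0,0],[-0.006,-0.06,0,0,0,0,0],[-0.009,-0.09,0,0,0,0,0],[-0.012,-0.12,0,0,0,0,0],[-0.014,-0.15,0,0,0,0,0]],
  ],
)

```text
time_s: 7.28
eef_pos: [0.5577, -0.1115, 0.1661]
eef_rot: [-0.0, 0.998, -0.056, -0.001]
wrist_force: [0.7, 0.4, -0.1]
opening: 0.307
grasp_force: 59.1
```

carry_out(
  plan=[
    [[-0.003,-0.03,0,0,0,0,0],[-0.006,-0.06,0,0,0,0,0],[-0.009,-0.085,0,0,0,0,0],[-0.011,-0.102,0,0,0,0,0],[-0.011,-0.111,0,0,0,0,0]],
  ],
)

```text
time_s: 7.7
eef_pos: [0.5468, -0.2234, 0.1661]
eef_rot: [-0.0, 0.998, -0.057, -0.001]
wrist_force: [0.8, -0.7, 0.0]
opening: 0.304
grasp_force: 59.1
```

```bash
python3 - <<'E'
from h import *
o=get_obs();print(o["eef_pos"],o["opening"],o["grasp_force"])
c=camera("side");cv2.imwrite("pics/side2.png",c["pixels"][...,::-1])
E
```

```text
[ 0.54676909 -0.2233645   0.16613866] 0.3038680214081279 59.13679897785187
```

View pics/side2.png

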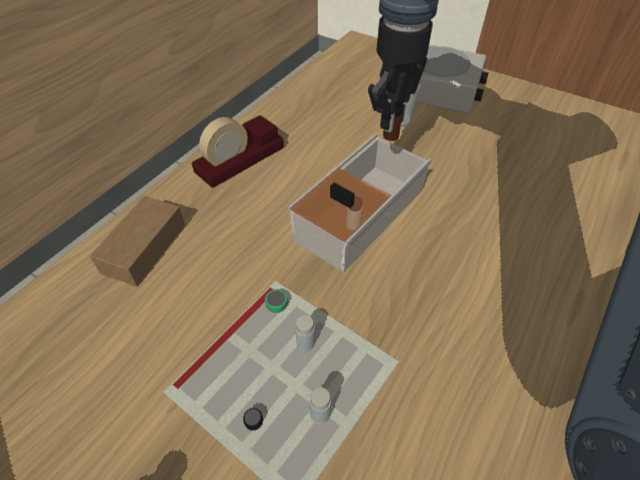

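The vial is held upright at (393,128) above the open well at (400,165), and the other objects are undisturbed. Lowering it now.

carry_out(
  plan=[
    [[0,0,-0.02,0,0,0,0],[0,0,-0.045,0,0,0,0],[0,0,-0.075,0,0,0,0],[0,0,-0.1,0,0,0,0],[0,0,-0.115,0,0,0,0]],
  ],
)

```text
time_s: 8.17
eef_pos: [0.5462, -0.2186, 0.0486]
eef_rot: [-0.001, 0.998, -0.055, -0.002]
wrist_force: [-0.9, -0.4, -0.9]
opening: 0.306
grasp_force: 59.1
```

carry_out(
  plan=[
    [[0,0,-0.007,0,0,0,0],[0,0,-0.013,0,0,0,0],[0,0,-0.018,0,0,0,0],[0,0,-0.021,0,0,0,0],[0,0,-0.022,0,0,0,0]],
  ],
)

```text
time_s: 8.58
eef_pos: [0.5487, -0.2211, 0.0307]
eef_rot: [0.0, 0.998, -0.055, 0.0]
wrist_force: [0.2, -0.1, -0.5]
opening: 0.302
grasp_force: 59.1
```

carry_out(
  plan=[
    [[0,0,-0.0003,0,0,0,0],[0,0,-0.0006,0,0,0,0],[0,0,-0.001,0,0,0,0],[0,0,-0.001,0,0,0,0],[0,0,-0.001,0,0,0,0]],
  ],
)

```text
time_s: 9.0
eef_pos: [0.5484, -0.2211, 0.0296]
eef_rot: [0.0, 0.998, -0.056, 0.0]
wrist_force: [-0.2, 1.0, -0.0]
opening: 0.301
grasp_force: 59.1
```

carry_out(
  plan=[
    [[0,0,-0.0004,0,0,0,0],[0,0,-0.0008,0,0,0,0],[0,0,-0.0012,0,0,0,0],[0,0,-0.0015,0,0,0,0],[0,0,-0.0015,0,0,0,0]],
  ],
)

```text
time_s: 9.42
eef_pos: [0.5482, -0.221, 0.0277]
eef_rot: [-0.0, 0.998, -0.056, -0.0]
wrist_force: [0.4, 0.6, -0.8]
opening: 0.306
grasp_force: 59.1
```

carry_out(
  plan=[
    [[0,0,-0.0003,0,0,0,0],[0,0,-0.0006,0,0,0,0],[0,0,-0.0008,0,0,0,0],[0,0,-0.001,0,0,0,0],[0,0,-0.001,0,0,0,0]],
  ],
)

```text
time_s: 9.83
eef_pos: [0.5484, -0.221, 0.0277]
eef_rot: [0.0, 0.998, -0.055, 0.0]
wrist_force: [-3.2, 1.3, 8.4]
opening: 0.307
grasp_force: 59.7
```

The vial touched the floor at 8 N. Releasing it and going up.

carry_out(
  plan=[
    [[0,0,0.0003,0,0,0,0.33],[0,0,0.0005,0,0,0,0.38],[0,0,0.0005,0,0,0,0.45],[0,0,0.0005,0,0,0,0.5],[0,0,0.0005,0,0,0,0.55]],
  ],
)

```text
time_s: 10.25
eef_pos: [0.5481, -0.221, 0.0271]
eef_rot: [-0.0, 0.998, -0.056, -0.0]
wrist_force: [0.0, -0.1, -0.4]
opening: 0.545
grasp_force: 0.0
```

carry_out(
  plan=[
    [[0,0,0,0,0,0,0.55],[0,0,0.005,0,0,0,0.55],[0,0,0.015,0,0,0,0.55],[0,0,0.03,0,0,0,0.55],[0,0,0.05,0,0,0,0.55]],
  ],
)

```text
time_s: 10.67
eef_pos: [0.5475, -0.2205, 0.0774]
eef_rot: [-0.001, 0.998, -0.056, -0.001]
wrist_force: [0.7, 0.1, -0.5]
opening: 0.548
grasp_force: 0.0
```

carry_out(
  plan=[
    [[0,0,0.025,0,0,0,0.5],[0,0,0.055,0,0,0,0.5],[0,0,0.085,0,0,0,0.5],[0,0,0.105,0,0,0,0.5],[0,0,0.12,0,0,0,0.5]],
  ],
)

```text
time_s: 11.08
eef_pos: [0.5493, -0.2216, 0.2015]
eef_rot: [0.001, 0.998, -0.055, 0.002]
wrist_force: [0.1, 0.3, -0.4]
opening: 0.502
grasp_force: 0.0
```

```bash
python3 - <<'E'
from h import *
o=get_obs();print(o["eef_pos"],o["opening"],o["grasp_force"])
c=camera("side");cv2.imwrite("pics/side3.png",c["pixels"][...,::-1]);P=cloud(c);Z=P[...,2]
g=(abs(P[...,0]-.565)<.05)&(abs(P[...,1]+.096)<.05)&(Z>.1)&(Z<.12);print(cv2.minAreaRect(P[g][:,:2].astype(np.float32)))
a=(abs(P[...,0]-.548)<.045)&(abs(P[...,1]+.221)<.045)&(c["pixels"].max(2)<70)&(Z<.075);print(a.sum(),np.percentile(P[a],[5,50,95],axis=0).round(3).tolist())
E
```

```text
[ 0.54932225 -0.22163384  0.20152116] 0.5023773037729861 0.0
((0.5652802586555481, -0.09503911435604095), (0.014658586122095585, 0.04445335641503334), 82.15652465820312)
289 [[0.534, -0.225, 0.03], [0.543, -0.213, 0.053], [0.555, -0.207, 0.067]]
```

View pics/side3.png

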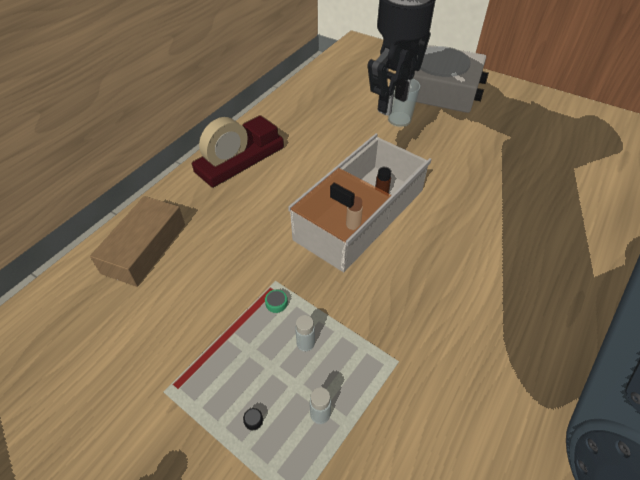

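The amber vial stands upright in the well at (383,180), with its top at 67 mm as it should be. The cover grip is at (342,195), world (0.5655,-0.097). Next I grasp the grip and close the cover.

carry_out(
  plan=[
    [[0.003,0.025,0,0,0,0,0.5],[0.008,0.06,0,0,0,0,0.5],[0.013,0.09,0,0,0,0,0.5],[0.016,0.115,0,0,0,0,0.5],[0.017,0.123,0,0,0,0,0.5]],
  ],
)

```text
time_s: 11.55
eef_pos: [0.5651, -0.0946, 0.1973]
eef_rot: [-0.001, 0.999, -0.054, -0.0]
wrist_force: [-0.0, -0.2, 0.7]
opening: 0.503
grasp_force: 0.0
```

carry_out(
  plan=[
    [[0,0,-0.02,0,0,0,0.5],[0,0,-0.05,0,0,0,0.5],[0,0,-0.08,0,0,0,0.5],[0,0,-0.1,0,0,0,0.5],[0,0,-0.106,0,0,0,0.5]],
  ],
)

```text
time_s: 11.97
eef_pos: [0.5624, -0.0975, 0.0874]
eef_rot: [-0.001, 0.998, -0.056, -0.003]
wrist_force: [-0.4, 0.4, -0.6]
opening: 0.499
grasp_force: 0.0
```

carry_out(
  plan=[
    [[0,0,0,0,0,0,0.3],[0,0,0,0,0,0,0.1],[0,0,0,0,0,0,0],[0,0,0,0,0,0,0],[0,0,0,0,0,0,0]],
  ],
)

```text
time_s: 12.38
eef_pos: [0.5662, -0.0985, 0.093]
eef_rot: [0.001, 0.998, -0.056, 0.001]
wrist_force: [-1.5, 0.3, 3.6]
opening: 0.12
grasp_force: 62.0
```

carry_out(
  plan=[
    [[0,0,0,0,0,0,0],[0,0,0,0,0,0,0],[0,0,0,0,0,0,0],[0,0,0,0,0,0,0],[0,0,0,0,0,0,0]],
  ],
)

```text
time_s: 12.8
eef_pos: [0.5662, -0.0986, 0.0929]
eef_rot: [0.001, 0.998, -0.056, 0.001]
wrist_force: [-1.1, -0.6, 6.6]
opening: 0.127
grasp_force: 62.5
```

carry_out(
  plan=[
    [[-0.001,-0.01,0,0,0,0,0],[-0.003,-0.027,0,0,0,0,0],[-0.005,-0.045,0,0,0,0,0],[-0.007,-0.063,0,0,0,0,0],[-0.009,-0.08,0,0,0,0,0]],
  ],
)

```text
time_s: 13.22
eef_pos: [0.5571, -0.1787, 0.0929]
eef_rot: [0.0, 0.998, -0.055, 0.001]
wrist_force: [0.0, 1.6, 6.4]
opening: 0.125
grasp_force: 62.4
```

carry_out(
  plan=[
    [[-0.001,-0.013,0,0,0,0,0],[-0.002,-0.024,0,0,0,0,0],[-0.004,-0.033,0,0,0,0,0],[-0.004,-0.039,0,0,0,0,0],[-0.005,-0.042,0,0,0,0,0]],
  ],
)

```text
time_s: 13.63
eef_pos: [0.5523, -0.2212, 0.093]
eef_rot: [0.0, 0.998, -0.056, 0.001]
wrist_force: [2.8, 11.3, 6.7]
opening: 0.122
grasp_force: 62.5
```

carry_out(
  plan=[
    [[0,-0.001,0,0,0,0,0],[0,-0.002,0,0,0,0,0],[0,-0.002,0,0,0,0,0],[0,-0.002,0,0,0,0,0],[0,-0.002,0,0,0,0,0]],
  ],
)

```text
time_s: 14.05
eef_pos: [0.5523, -0.2211, 0.0929]
eef_rot: [-0.0, 0.998, -0.055, 0.001]
wrist_force: [-0.7, 5.1, 8.6]
opening: 0.123
grasp_force: 62.8
```

carry_out(
  plan=[
    [[0,0,0,0,0,0,0.2],[0,0,0,0,0,0,0.35],[0,0,0,0,0,0,0.5],[0,0,0,0,0,0,0.5],[0,0,0,0,0,0,0.5]],
  ],
)

```text
time_s: 14.47
eef_pos: [0.5511, -0.2222, 0.0911]
eef_rot: [0.0, 0.998, -0.056, -0.0]
wrist_force: [0.5, -0.1, -0.7]
opening: 0.501
grasp_force: 0.0
```

carry_out(
  plan=[
    [[0,0,0.015,0,0,0,0.5],[0,0,0.04,0,0,0,0.5],[0,0,0.075,0,0,0,0.5],[0,0,0.11,0,0,0,0.5],[0,0,0.14,0,0,0,0.5]],
  ],
)

```text
time_s: 14.88
eef_pos: [0.5513, -0.2223, 0.2334]
eef_rot: [0.0, 0.998, -0.056, 0.0]
wrist_force: [0.2, -0.2, -0.3]
opening: 0.501
grasp_force: 0.0
```

carry_out(
  plan=[
    [[-0.02,-0.01,0,0,0,0,0.5],[-0.05,-0.03,0,0,0,0,0.5],[-0.08,-0.05,0,0,0,0,0.5],[-0.1,-0.06,0,0,0,0,0.5],[-0.11,-0.065,0,0,0,0,0.5]],
  ],
)

```text
time_s: 15.3
eef_pos: [0.4391, -0.2883, 0.2312]
eef_rot: [0.0, 0.998, -0.057, -0.0]
wrist_force: [-0.0, -0.4, -0.2]
opening: 0.501
grasp_force: 0.0
```

```bash
python3 - <<'E'
from h import *
c=camera("side");cv2.imwrite("pics/side4.png",c["pixels"][...,::-1]);P=cloud(c);Z=P[...,2]
g=(abs(P[...,0]-.55)<.05)&(abs(P[...,1]+.22)<.05)&(Z>.1)&(Z<.12);r=cv2.minAreaRect(P[g][:,:2].astype(np.float32));print(r)
print("cover joint",0.063+(np.array(r[0])-[.555,-.158])@[.111,.994])
E
```

```text
((0.551123321056366, -0.22005455195903778), (0.014271095395088196, 0.04447481036186218), 81.81009674072266)
cover joint 0.0008874639899730669
```

View pics/side4.png

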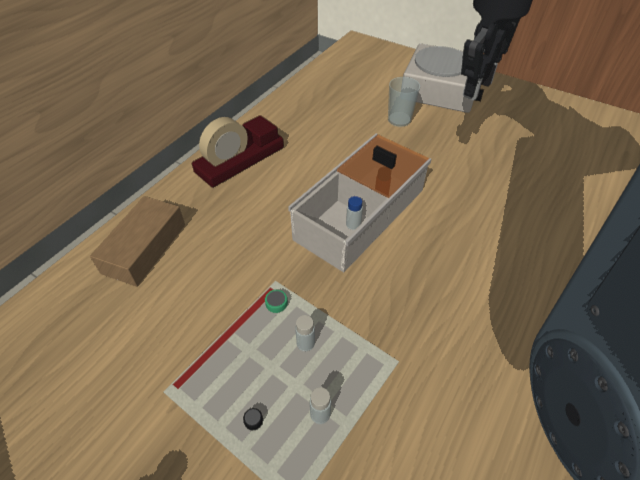

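The cover is at its stop over the amber vial at (383,180), with the joint at about 0.001 m. The blue-capped vial stands at (355,212), the arm is clear and the rest is untouched.

```bash
python3 -c "from bench import hand_in; print(hand_in())"
```

```text
the job is handed in; nothing more can be done
None
```

I handed the job in: the amber vial stands upright in the empty well with the cover at its end stop over it, and the blue-capped vial and everything on the newspaper look undisturbed in the last picture; the simulator returned no verdict.

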